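Seat a lens barrel in the V-block and hold it pressed home

TASK

Pick the black lens barrel off its low plastic rest and lay it in the V-block, narrow end towards the stop, then slide it gently along the V until you feel it come up against the stop screw. Press it firmly down so that it bears on both sides of the V, still touching the screw, and finish while holding it there: do not let go. Leave the other things on the bench where they are.

Things in the scene. Friction and masses are not known exactly. Their poses are not given: they have to be found in the camera images.
- barrel: Black lens barrel, 0.18 to 0.35 kg: cylinder 32 mm across with a bare-metal narrow nose (24 mm across, 14 mm long) at one end. Origin on its axis; x runs along it to the nose: wide body from x = -70 to +60 mm, nose to +74 mm. Starts level on the rest, origin over the rest's centre, axis 36 mm above the bench. Its roll does not matter. Grip it across its diameter from above near the origin.
- barrel_nose (a point): Centre of the nose's end face, on the barrel's axis, 74 mm from the barrel's origin.
- rest: Low grey plastic rest, base 124 x 60 x 5 mm, fixed. Origin: centre of its underside; x along the barrel it carries. Two cradle ribs (10 mm thick, 31 mm high, about 45 mm wide) stand at x = -46 and +46 mm; the space between them is free for fingers down to the 5 mm base.
- vblock: Metal V-block, fixed: base 190 x 72 x 12 mm (x -77 to +113 mm) with two saddles, 22 mm long, 60 mm wide, up to 48 mm high, centred at x = -50 and +50 mm, forming one 90-degree V open upwards. Origin: underside of the base midway between the saddles; x along the V to the stop, z up. A seated barrel's axis lies at y = 0, z = 50 mm. Between the saddles fingers have room down to the base.
- flank_left: The two white plastic linings of the V on its +y side (one in each saddle), sloping at 45 degrees; they make one contact line. Same origin and axes as the V-block. Smooth (friction about 0.2), but they drag a little on a barrel slid under load.
- flank_right: The same on the -y side. Same origin and axes as the V-block.
- stop: End stop: plate (10 mm thick, 44 mm wide, top at z = 64 mm) at x = 100 to 110 mm with a steel screw, 12 mm across, through it at y = 0, z = 50 mm, tip towards -x, black head behind. Origin and axes of the V-block. The tip stands between x = 67 and 83 mm, set differently each time and not reported: find it by feel. It stays put under a push.
- spool: Bystander, to be left alone: solder spool, 58 mm across, 24 mm high, on the robot's side. Origin at its underside.
- carton: Bystander, to be left alone: small carton 75 x 36 x 22 mm, on the far side. Origin at its underside.
- driver: Bystander, to be left alone: screwdriver 160 mm long, lying on the far side. Origin at its underside.
- flux_jar: Bystander, to be left alone: jar 48 mm across, 50 mm high, on the far side. Origin at its underside.
- pcb: Bystander, to be left alone: circuit board 80 x 55 mm, parts up to 14 mm high, on the robot's side. Origin at its underside.
- cutters: Bystander, to be left alone: side cutters about 120 mm long, lying on the far side. Origin at its underside.
- parts_cup: Bystander, to be left alone: small metal bowl, 60 mm across, 35 mm high, on the robot's side. Origin at its underside.
Not all that is in view belongs to the job. There is more than one size of the barrel; the one meant has the size given above. Leave any brown look-alike of the rest alone.

How it is judged (in metres and radians):
On the way, in this order (a step that is already met when the one before it is completed fails the run):
1. the barrel is lifted clear of its rest in the gripper (height (world z) of barrel above 0.056 m and contact force between barrel and rest below 0.05 N and contact force between the fingers and barrel above 1 N), for 0.1 s.
2. the barrel lies in the V, nose towards the stop, and touches the stop screw (z of barrel in the frame of vblock below 0.054 m and angle between the x axis of barrel and the x axis of vblock, either way round below 0.05 rad and x of barrel_nose in the frame of vblock above 0.06 m and contact force between barrel and stop above 1 N), for 0.1 s.
At the end, for the whole second after the job is handed in: The gripper holds the barrel (over 3 N) in the V, nose to the stop, axis within 0.03 rad and 3 mm sideways, height within -3 to +2.5 mm of seated; it bears with over 3 N on each side of the V and over 0.5 N on the stop screw, at rest (contact force between barrel and flank_left above 3 N and contact force between barrel and flank_right above 3 N and contact force between barrel and stop above 0.5 N and contact force between the fingers and barrel above 3 N and angle between the x axis of barrel and the x axis of vblock, either way round below 0.03 rad and y of barrel in the frame of vblock between -0.003 and 0.003 m and z of barrel in the frame of vblock between 0.047 and 0.0525 m and x of barrel_nose in the frame of vblock above 0.06 m and linear speed of barrel below 0.01 m/s); the arm keeps its last pose, push and grip.
It fails at once if the barrel is rammed against the stop (over 60 N) (contact force between barrel and stop above 60 N).
It fails at once if a bystander is pushed more than 30 mm (distance of any of spool, carton, driver, flux_jar, pcb, cutters, parts_cup from where it was at the start of the episode above 0.03 m).
It also fails if it takes over 40 s, if anything falls off the work surface, if the arm or the gripper's body presses on something with over 40 N, if the wrist force passes 120 N, or if a joint passes its speed limit or range.

ROBOT

A 6-joint arm with a two-finger parallel gripper is mounted at the origin on the work surface. World frame = base frame: x ahead of the robot, y to its left, z up, the work surface at z = 0. Lengths are in mm, angles in degrees, forces in N, time in s.
With the tool pointing down it reaches from about 350 to 850 mm from the base axis. Payload 8.1 kg.
Tool frame: the origin (TCP) lies at the very end of the fingers, on their centre line; the grasp point (between the pads) lies 19 mm behind it; z points along the fingers, y is the direction in which the jaws open and shut (so a half turn about z gives the same grasp; the last joint's range is limited). The gripper opens to 85 mm and grips with 20 to 120 N. Pads are 22 mm wide; open, the fingers measure 114 mm over their backs; the gripper's body (76 mm by 85 mm) begins 54 mm behind the grasp point. The pads swing forward as they close: fully open they stand 13 mm farther back than shut.
Start: joints at [62.888, 7.471, 85.268, -0, 87.261, -4.893], TCP at [226.871, 555.459, 231.292] pointing down, gripper open.
Joint ranges: [-169.43, 169.43], [-51.17, 129.36], [1.28, 143.12], [-76.62, 256.62], [0, 156.53], [-152.29, 152.29]. Speed limits (degrees/s): [136.94, 136.94, 159.86, 180, 180, 180].

INTERFACE

Orientations are given as [roll, pitch, yaw] about the fixed x, y, z axes, in that order (R = Rz(yaw) Ry(pitch) Rx(roll)).
In Python, from bench import sensors, viewer, job gives the robot as it stands.
- The arm moves only by the shell command python3 -m pendant 'ROWS' [FORCE]. ROWS is JSON, one flat list of numbers, 5 for each row, row after row: the shift along the world's x, y, z in mm, then the turn about the world's z in rad, then the finger opening in mm, from 0 to 85.4. In form: [x, y, z, twist, hand, x, y, z, twist, hand, ...]. A call has 1 to 12 rows; each row shifts and turns the pose as measured when the row begins; what a row does not reach is not made up. A row lasts 1/12 s, in which the tool goes at most 41.7 mm and 7.16 degrees, less where a joint would pass 70% of its speed; a pose out of reach is approached as far as the arm can. A call with a gripper value outside its range is refused whole. The fingers move at their own pace and stop on an object; FORCE is the grip in N (left out, the last holds). Time passes only in rows, so rows that do not move let the fingers close. It gives the time, the measured TCP pose, the force and the opening at its end, in the units of the state.
- sensors.sense(): the state, without advancing time (a new reading comes with each control period).
- viewer.snapshot(name): name is "side" or "top"; returns a dict with "frame" (480x640x3 uint8, blue, green, red), "z_map" (480x640 float32, mm along the optical axis (not along the pixel's ray), 0 where there is no reading), "fx", "fy", "cx", "cy" (pixels), "view" (4x4, takes a point from world to camera coordinates). Camera axes: x right, y down, z forward; pixel columns grow to the right and rows downward; lengths in mm; the calibration is good to about 2 mm. A picture is of the moment at which its call begins.
- job.hand_in(): hands the job in, once; it reports no verdict.
The state is a dict: "time": time; "joint_pos": joint angles; "qd": joint speeds; "joint_efforts": joint torques, N m; "tool_pos": TCP position; "tcp_rot": TCP orientation; "ft_force": force on the tool from outside, world axes, zero at the start; "wrist_torque": the same for the moment, N m; "finger_gap": finger opening in mm.
Only numpy, scipy, OpenCV 4.12 (cv2) and the standard library are available. Lean on these libraries where they do the work, as an engineer would, in place of code of your own. Each camera call takes 0.05 s, during which the arm holds its last target.

## Working session

There is one attempt and no reset: what is moved stays moved. The work goes in short steps, Python scripts to look and compute and a shell command to move; the robot and the scene stay as the last step left them, time stands still between calls to the robot, and variables do not carry over. Pictures are saved under pics/ and viewed, and the job is handed in when it is done.

```bash
mkdir -p pics; ls
python3 - <<'E'
from bench import sensors, viewer
import cv2,numpy as np
print(sensors.sense())
for n in("top","side"):
    s=viewer.snapshot(n); cv2.imwrite(f"pics/{n}0.png",s["frame"]); np.savez(f"{n}0.npz",**s)
    print(n,s["fx"],s["fy"],s["cx"],s["cy"],np.round(s["view"],3).tolist(), (s["z_map"]>0).mean())
E
```

```text
pics
{'time': 0.0, 'joint_pos': array([ 6.28873711e+01,  7.51511990e+00,  8.53310757e+01, -9.43728516e-04,
        8.72615775e+01, -4.89135482e+00]), 'qd': array([ 0.04379942, -0.02297005,  0.10693204,  0.04641892, -0.00098168,
        0.12778822]), 'joint_efforts': array([-1.34689239e-03, -5.69379580e+01, -5.00555170e+01, -2.95777418e-04,
        1.46284213e-02,  3.13227630e-06]), 'tool_pos': array([226.62123088, 554.94743175, 230.22709739]), 'tcp_rot': array([-1.79892539e+02, -8.25030425e-03,  1.57778764e+02]), 'ft_force': array([ 0.54816045, -0.05295247, -0.671555  ]), 'wrist_torque': array([-0.04165556, -0.01403202, -0.0738433 ]), 'finger_gap': 85.02743381856185}
top 551.8202155407857 551.8202155407857 314.96911216241887 241.87574382018707 [[-0.001, -1.0, -0.023, 97.908], [-0.989, 0.005, -0.15, 555.415], [0.151, 0.023, -0.988, 975.184], [0.0, 0.0, 0.0, 1.0]] 0.996259765625
side 465.55529829756796 465.55529829756796 320.25256167911016 237.1317767072338 [[-0.996, -0.089, 0.015, 530.282], [-0.061, 0.542, -0.838, 35.883], [0.067, -0.836, -0.545, 957.23], [0.0, 0.0, 0.0, 1.0]] 0.9961393229166666
```

View pics/top0.png

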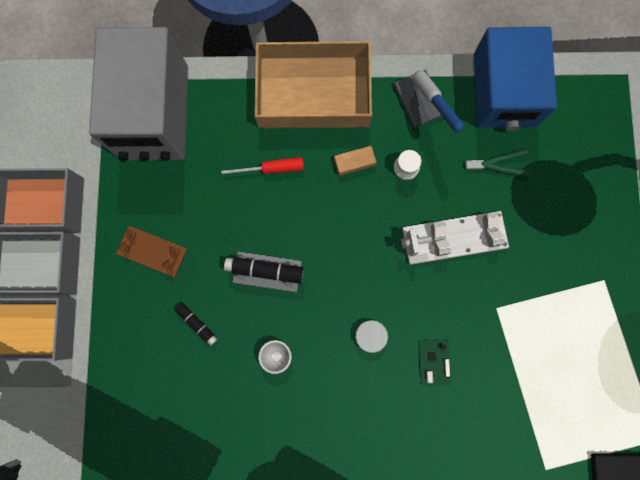

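View pics/side0.png

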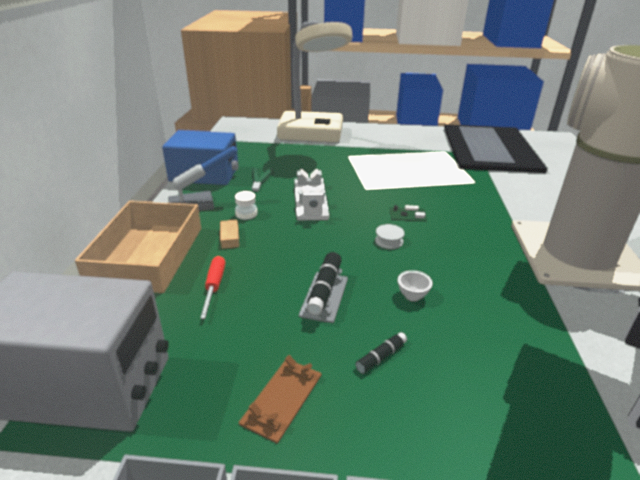

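Barrel candidates: top (265,270), which lies on the grey rest, and the loose (196,324), which looks smaller and is off any rest. The rest look-alike is brown at (151,252). The V-block is at (455,240), with the stop and screw head at its left end, around (406,243). I'll measure all of these and look at crops.

```bash
cat > h.py <<'E'
import numpy as np,cv2
def load(n): return dict(np.load(n,allow_pickle=True))
def pts(s):
    v,u=np.mgrid[0:480,0:640]; z=s["z_map"]
    c=np.stack([(u-s["cx"])/s["fx"]*z,(v-s["cy"])/s["fy"]*z,z],-1)
    V=s["view"]; return (c-V[:3,3])@V[:3,:3]
def ray(s,u,v,h):
    V=s["view"];R=V[:3,:3];o=-R.T@V[:3,3]; d=R.T@np.array([(u-s["cx"])/s["fx"],(v-s["cy"])/s["fy"],1])
    return o+d*(h-o[2])/d[2]
def pix(s,p):
    c=s["view"][:3,:3]@np.asarray(p,float)+s["view"][:3,3]; return c[0]/c[2]*s["fx"]+s["cx"],c[1]/c[2]*s["fy"]+s["cy"]
E
python3 - <<'E'
from h import *
for n in("top","side"):
    s=load(n+"0.npz");P=pts(s)
    print(n,'bench z',np.percentile(P[380:440,380:480,2] if n=="top" else P[330:400,450:500,2],[5,50,95]))
s=load("top0.npz");P=pts(s);hi=P[...,2]
for nm,(x0,x1,y0,y1),h in(("barrel",(215,312,240,300),30),("small",(165,225,290,355),8),("vbl",(390,520,200,275),6),("vbl_hi",(390,520,200,275),36)):
    m=np.zeros(hi.shape,bool); m[y0:y1,x0:x1]=hi[y0:y1,x0:x1]>h
    m8=m.astype(np.uint8); k,l,st,c=cv2.connectedComponentsWithStats(m8)
    if nm!="vbl_hi": m=l==1+np.argmax(st[1:,4])
    q=P[m]; r=cv2.minAreaRect(q[:,:2].astype(np.float32)); print(nm,m.sum(),np.round(r[0],1),np.round(r[1],1),round(r[2],1),'zmax',np.percentile(q[:,2],[50,99]).round(1))
a=s["frame"][235:305,210:315];b=s["frame"][200:275,390:525];c=s["frame"][290:355,165:230]
f=lambda i:cv2.resize(i,(390,290),interpolation=cv2.INTER_CUBIC)
t=load("side0.npz")["frame"]
cv2.imwrite("pics/crop1.png",np.vstack([np.hstack([f(a),f(b)]),np.hstack([f(c),f(t[160:225,270:350])])]))
E
```

```text
top bench z [-1.64316776  1.56952284  4.89162921]
side bench z [-0.8410004   0.67990119  2.18107491]
barrel 1347 [487.9 154.8] [225.5  72.1] 61.5 zmax [49.4 56. ]
small 568 [391.9 220.9] [289.2  66.7] 81.1 zmax [19.4 25.8]
vbl 3872 [532.5 -81.8] [115.6 387.6] 23.5 zmax [14.  66.1]
vbl_hi 1014 [524.2 -75.7] [ 95.2 372.3] 25.0 zmax [  45.  1049.7]
```

View pics/crop1.png

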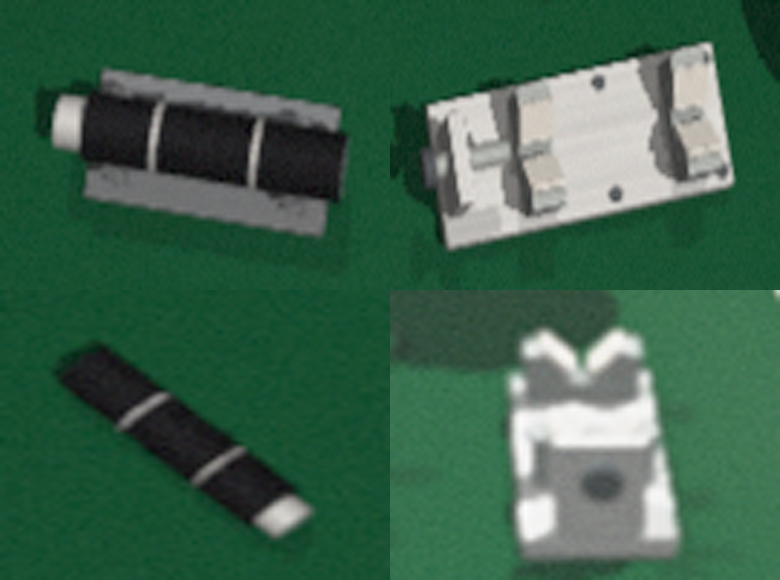

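```bash
cat > m.py <<'E'
from h import *
def rect(p,lo=1,hi=99):
    c=p[:,:2].mean(0); r=cv2.minAreaRect(p[:,:2].astype(np.float32)); return np.round(r[0],1),np.round(r[1],1),round(r[2],2)
def big(m):
    k,l,st,c=cv2.connectedComponentsWithStats(m.astype(np.uint8)); return l==1+np.argmax(st[1:,4])
def cont(m):
    c,_=cv2.findContours(m.astype(np.uint8),cv2.RETR_EXTERNAL,cv2.CHAIN_APPROX_NONE); return max(c,key=len)[:,0]
def win(m,b):
    o=np.zeros_like(m);o[b[2]:b[3],b[0]:b[1]]=m[b[2]:b[3],b[0]:b[1]];return o
E
python3 - <<'E'
from m import *
for n,wb,wv in(("top",(215,312,240,300),(390,520,200,275)),("side",(295,350,240,325),(280,340,160,230))):
    s=load(n+"0.npz");f=s["frame"].astype(int);hsv=cv2.cvtColor(s["frame"],cv2.COLOR_BGR2HSV)
    s["z_map"]=cv2.medianBlur(s["z_map"],5);P=pts(s)
    notg=~((f[...,1]>f[...,2]+12)&(f[...,1]>f[...,0]+5))
    blk=big(win((f.max(-1)<60)&notg,wb))
    print(n,"black",blk.sum())
    m=win((P[...,2]>26)&(P[...,2]<60)&notg,wb); m=big(cv2.morphologyEx(m.astype(np.uint8),cv2.MORPH_OPEN,np.ones((3,3))))
    q=np.array([ray(s,u,v,36) for u,v in cont(m)]); print("barrel",rect(q),m.sum())
    v=big(win(notg&(f.max(-1)>90),wv)); 
    w=v&(P[...,2]>7)&(P[...,2]<18)
    q=np.array([ray(s,a,b,12) for b,a in np.argwhere(w)]); print("vbase12",rect(q),w.sum())
    q=np.array([ray(s,a,b,12) for a,b in cont(v)]); print("vall12",rect(q),v.sum())
    o=s["frame"].copy(); o[m]=(0,0,255);o[w]=(255,0,0);
    cv2.imwrite(f"pics/mask_{n}.png",o)
E
python3 - <<'E'
import cv2,numpy as np
a=cv2.imread("pics/mask_top.png")[195:305,210:525];b=cv2.imread("pics/mask_side.png")[155:330,270:360]
a=cv2.resize(a,None,fx=1.7,fy=1.7,interpolation=0);b=cv2.resize(b,None,fx=2.5,fy=2.5,interpolation=0)
o=np.zeros((440,780,3),np.uint8);o[:a.shape[0],:a.shape[1]]=a;o[:b.shape[0],550:550+b.shape[1]]=b
cv2.imwrite("pics/mask2.png",o)
E
```

```text
top black 417
barrel (array([506.1, 193.1]), array([147. ,  38.2]), 81.63) 1361
vbase12 (array([ 568.9, -168.2]), array([ 71.8, 189.3]), 9.3) 2356
vall12 (array([ 567.8, -166.6]), array([ 73.3, 195. ]), 9.3) 3543
side black 65
barrel (array([506.3, 187.5]), array([172.7,  38. ]), 81.78) 1088
vbase12 (array([ 570.8, -162.5]), array([ 71.3, 193.4]), 9.39) 513
vall12 (array([ 577.4, -192.3]), array([ 74.8, 272.4]), 9.22) 1394
```

View pics/mask2.png

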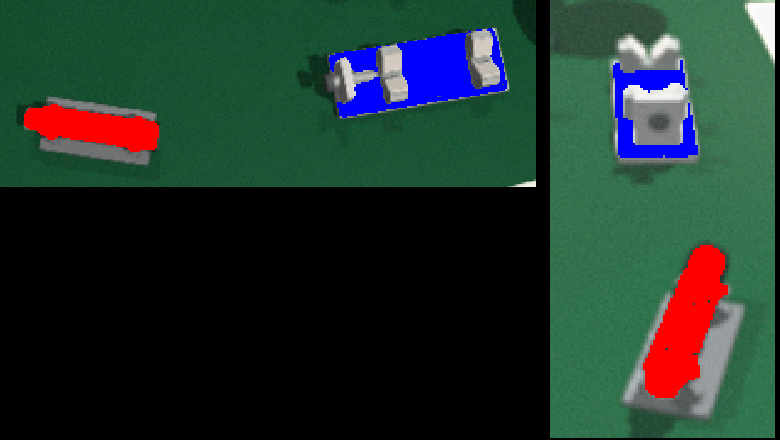

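The masks in both views agree. At (265,270) the barrel measures about 147 x 35 mm on the grey rest, so it's the right one. The loose one is visibly smaller. The nose points left (+y), and so does the stop. I'll refine the rest, then move.

Run:
```python
from m import *
s=load("top0.npz");f=s["frame"].astype(int)
notg=~((f[...,1]>f[...,2]+12)&(f[...,1]>f[...,0]+5))
for n,wb in(("grey all incl barrel",(215,312,240,300)),("small",(165,225,295,355))):
    m=win(notg&(f.max(-1)>(70 if 'g' in n else 0)),wb)
    m=big(cv2.morphologyEx(m.astype(np.uint8),cv2.MORPH_OPEN,np.ones((3,3))))
    q=np.array([ray(s,u,v,5) for u,v in cont(m)]); print(n,rect(q))
# rest corners by grey in rows below barrel: grey mask w/o nose
m=win(notg&(f.max(-1)>70)&(f.max(-1)<150),(230,304,248,296))
q=np.array([ray(s,a,b,5) for b,a in np.argwhere(big(cv2.morphologyEx(m.astype(np.uint8),cv2.MORPH_CLOSE,np.ones((25,25)))))]);print("rest",rect(q))
for x,y,yaw,L,h,nm in((505.8,191.1,81.63,(-70,60,74),36,"barrel"),):
    d=np.array([np.cos(np.radians(yaw)),np.sin(np.radians(yaw))])
    for t in L: print(nm,t,np.round(pix(s,[x+t*d[0],y+t*d[1],h]),1))
```

```text
grey all incl barrel (array([484. , 192.5]), array([123.6,  16.8]), 81.14)
small (array([407. , 322.7]), array([97.3, 20.8]), 47.52)
rest (array([505.7, 192.1]), array([141.8,  60.1]), 81.01)
barrel -70 [301.2 274.8]
barrel 60 [231.9 264.8]
barrel 74 [224.5 263.7]
```

```bash
python3 -m pendant '[25,-34,0,-0.12,85,25,-34,0,-0.12,85,25,-34,0,-0.12,85,25,-34,0,-0.12,85,25,-34,0,-0.12,85,25,-34,0,-0.12,85,25,-34,0,-0.12,85,25,-34,0,-0.12,85]'
```

```text
time: 0.77
tool_pos: [417.7, 284.7, 225.0]
tcp_rot: [-179.5, -0.1, 101.4]
ft_force: [-0.5, 0.8, -0.7]
finger_gap: 85.1
```

```bash
python3 -m pendant '[22,-23,0,-0.09,85,22,-23,0,-0.09,85,22,-23,0,-0.09,85,22,-23,0,-0.08,85,0,0,-20,0,85,0,0,-20,0,85,0,0,-20,0,85]'
```

```text
time: 1.35
tool_pos: [516.0, 177.9, 166.8]
tcp_rot: [-180.0, -0.2, 79.1]
ft_force: [0.3, -0.5, -0.3]
finger_gap: 85.2
```

```bash
python3 -m pendant '[-10,14,-20,0.038,85,0,0,-20,0,85,0,0,-20,0,85,0,0,-10,0,85,0,0,0,0,85]'
```

```text
time: 1.77
tool_pos: [501.6, 189.7, 86.9]
tcp_rot: [-179.5, 0.1, 81.2]
ft_force: [-1.2, -0.1, -0.7]
finger_gap: 85.0
```

```bash
python3 -m pendant '[4,2,-8,0,85,0,0,-10,0,85,0,0,-10,0,85,0,0,-5,0,85,0,0,0,0,85]'
python3 - <<'E'
from bench import viewer
import cv2,numpy as np
a=viewer.snapshot("top")["frame"][180:360,180:380];b=viewer.snapshot("side")["frame"][180:360,240:440]
cv2.imwrite("pics/pre.png",np.hstack([cv2.resize(x,(390,351),interpolation=2) for x in(a,b)]))
E
```

```text
time: 2.18
tool_pos: [508.0, 192.3, 53.5]
tcp_rot: [-179.6, 0.0, 81.2]
ft_force: [-0.5, 0.2, -0.3]
finger_gap: 84.8
```

View pics/pre.png

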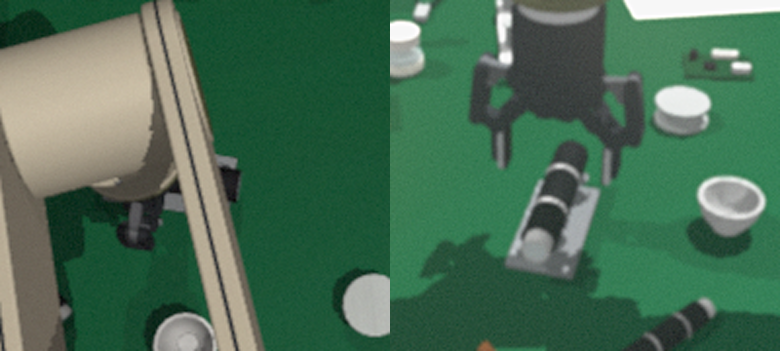

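The side view shows the fingers at crop (500,140) and (612,160), straddling the barrel at about (560,180), with the bowl and spool clear. I'll go down.

```bash
python3 -m pendant '[-2,0,-10,0,85,0,0,-10,0,85,0,0,-9,0,85,0,0,-4,0,85,0,0,0,0,85]'
```

```text
time: 2.7
tool_pos: [507.5, 192.8, 20.1]
tcp_rot: [-179.9, -0.1, 81.2]
ft_force: [-0.7, 0.1, -0.6]
finger_gap: 85.3
```

```bash
python3 -m pendant '[-1,-1,-4,0,85,0,0,0,0,60,0,0,0,0,40,0,0,0,0,28,0,0,0,0,20,0,0,0,0,20,0,0,0,0,20,0,0,0,0,20]' 60
```

```text
time: 3.37
tool_pos: [508.7, 191.5, 16.9]
tcp_rot: [179.9, -0.1, 81.2]
ft_force: [-0.1, 0.5, -3.1]
finger_gap: 30.5
```

```bash
python3 -m pendant '[0,0,0,0,10,0,0,5,0,10,0,0,10,0,10,0,0,15,0,10,0,0,20,0,10,0,0,20,0,10,0,0,20,0,10,0,0,5,0,10,0,0,0,0,10]' 100
```

```text
time: 4.12
tool_pos: [503.7, 190.8, 116.7]
tcp_rot: [-179.7, 0.0, 81.2]
ft_force: [0.2, -0.3, -2.0]
finger_gap: 29.8
```

```bash
python3 -m pendant '[3,-20,0,0.03,10,5,-32,0,0.03,10,6,-35,0,0.03,10,6,-35,0,0.03,10,6,-35,0,0.03,10,6,-35,0,0.03,10,6,-35,0,0.03,10,6,-35,0,0.03,10,6,-35,0,0.03,10,6,-25,0,0.02,10,3,-15,0,0,10,0,0,0,0,10]'
```

```text
time: 5.12
tool_pos: [555.9, -159.1, 105.7]
tcp_rot: [-179.1, -0.3, 99.0]
ft_force: [0.8, 1.0, -2.7]
finger_gap: 29.6
```

```bash
python3 -m pendant '[9,-19,0,0.003,10,6,-15,0,0.002,10,0,0,0,0,10,0,0,0,0,10]'
python3 - <<'E'
from bench import sensors,viewer
from m import *
print(sensors.sense()["tool_pos"],sensors.sense()["tcp_rot"])
a=viewer.snapshot("top");b=viewer.snapshot("side")
np.savez("top1.npz",**a);np.savez("side1.npz",**b)
cv2.imwrite("pics/over.png",np.hstack([cv2.resize(x,(390,351),interpolation=2) for x in(a["frame"][160:300,360:540],b["frame"][110:250,220:400])]))
E
```

```text
time: 5.45
tool_pos: [568.0, -193.1, 100.0]
tcp_rot: [-178.7, -0.6, 99.2]
ft_force: [-0.2, 0.4, -3.0]
finger_gap: 29.4
[ 568.02774089 -193.10098347  100.03038448] [-178.69059359   -0.59274769   99.16760843]
```

View pics/over.png

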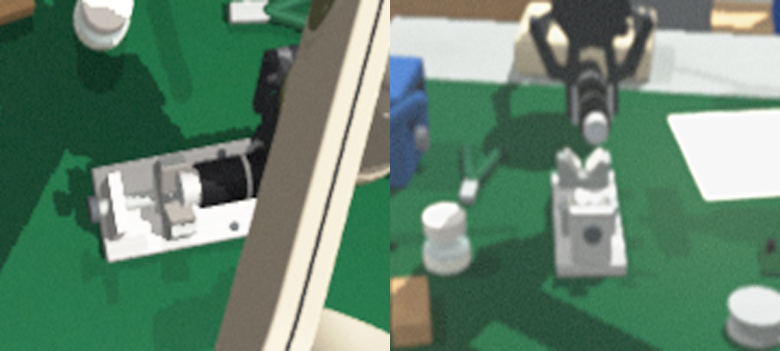

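Run:
```python
from m import *
t=np.array([568.03,-193.10,100.03]);rx,ry,rz=np.radians([-178.69,-.593,99.168])
from scipy.spatial.transform import Rotation as R
Rm=R.from_euler('xyz',[rx,ry,rz]).as_matrix()
g=t-19*Rm[:,2]; print("grasp",g,"axis",Rm[:,0])
for n,b in(("top",(430,480,215,255)),("side",(300,335,135,175))):
    s=load(n+"1.npz");s["z_map"]=cv2.medianBlur(s["z_map"],3);P=pts(s)
    for k in(60,74): print(n,k,"pred",np.round(pix(s,g+k*Rm[:,0]),1))
    bright=s["frame"].min(-1)>110
    h=win(P[...,2]>95,b); 
    no=big(h&bright); print(" nose px",np.argwhere(no)[:,::-1].mean(0),np.argwhere(no).min(0)[::-1],np.argwhere(no).max(0)[::-1],no.sum())
    q=P[no];print(" nose pts med",np.round(np.median(q,0),1))
    if n=="top":
        w=h&~no; w=big(win(h,b)); 
        q=np.array([ray(s,u,v,119) for u,v in cont(big(win(h,(430,462,215,255))))]);print(rect(q))
```

```text
grasp [ 568.49014851 -193.22487113  119.0240167 ] axis [-0.15932131  0.98717253  0.01034962]
top 60 pred [449.4 232.6]
top 74 pred [441.2 233.9]
 nose px [446.61842105 234.03947368] [441 226] [452 241] 152
 nose pts med [ 554.5 -127.2  130.4]
(array([ 559.5, -137. ]), array([33.9, 33.2]), 87.98)
side 60 pred [314.6 160.6]
side 74 pred [315.  163.1]
 nose px [314.58778626 160.3129771 ] [309 154] [320 167] 131
 nose pts med [ 558.1 -123.6  124.2]
```

```bash
python3 -m pendant '[6,-5,-5,0.002,10,0,0,-12,0,10,0,0,-12,0,10,0,0,-8,0,10,0,0,0,0,10,0,0,0,0,10]'
```

```text
time: 6.05
tool_pos: [573.2, -193.7, 57.4]
tcp_rot: [-178.6, -0.7, 99.6]
ft_force: [0.5, 0.0, -2.6]
finger_gap: 29.6
```

```bash
python3 -m pendant '[1,-6,-5,-0.005,10,0,0,-5,0,10,0,0,0,0,10,0,0,0,0,10]'
python3 - <<'E'
from bench import sensors,viewer
from m import *
print(sensors.sense()["tool_pos"],sensors.sense()["tcp_rot"])
a=viewer.snapshot("top");b=viewer.snapshot("side")
np.savez("top2.npz",**a);np.savez("side2.npz",**b)
cv2.imwrite("pics/over2.png",np.hstack([cv2.resize(x,(390,390),interpolation=2) for x in(a["frame"][190:290,380:480],b["frame"][140:240,260:360])]))
E
```

```text
time: 6.38
tool_pos: [574.0, -200.2, 46.1]
tcp_rot: [-178.5, -0.7, 99.2]
ft_force: [0.4, 0.2, -3.2]
finger_gap: 29.6
[ 574.0139984  -200.16075096   46.13346881] [-178.53734912   -0.72883614   99.24465001]
```

View pics/over2.png

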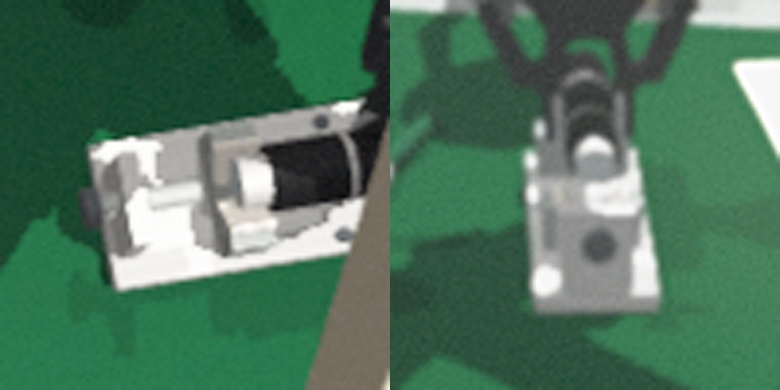

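The barrel is aligned with the V, its nose at crop (250,183) pointing at the screw at (170,195). Next I'll lower it until it touches.

```bash
python3 -m pendant '[0,0,-5,0,10,0,0,-4,0,10,0,0,0,0,10,0,0,0,0,10]'; python3 -m pendant '[0,0,-2,0,10,0,0,-1,0,10,0,0,0,0,10]'
```

```text
time: 6.82
tool_pos: [574.8, -200.4, 37.6]
tcp_rot: [-178.6, -0.7, 99.2]
ft_force: [-0.5, -0.2, -3.0]
finger_gap: 29.8
time: 7.07
tool_pos: [574.9, -200.3, 34.4]
tcp_rot: [-178.7, -0.7, 99.3]
ft_force: [-0.8, 0.2, -2.8]
finger_gap: 29.6
```

```bash
python3 -m pendant '[0,0,-1,0,10,0,0,0,0,10]'; python3 -m pendant '[0,0,-1,0,10,0,0,0,0,10]';python3 -m pendant '[0,0,-1,0,10,0,0,0,0,10]'
```

```text
time: 7.23
tool_pos: [574.9, -200.3, 33.3]
tcp_rot: [-178.7, -0.7, 99.3]
ft_force: [-0.3, -0.4, -2.9]
finger_gap: 29.6
time: 7.4
tool_pos: [575.0, -200.3, 32.3]
tcp_rot: [-178.7, -0.7, 99.3]
ft_force: [-0.2, 0.7, -3.4]
finger_gap: 29.4
time: 7.57
tool_pos: [575.2, -200.3, 31.4]
tcp_rot: [-178.7, -0.6, 99.3]
ft_force: [0.2, -0.8, -4.1]
finger_gap: 29.5
```

```bash
python3 -m pendant '[0,0,-1,0,10,0,0,0,0,10]'; python3 -m pendant '[0,0,-1,0,10,0,0,0,0,10]'
```

```text
time: 7.73
tool_pos: [575.7, -200.5, 30.8]
tcp_rot: [-178.7, -0.6, 99.3]
ft_force: [-0.0, 0.1, -3.3]
finger_gap: 29.7
time: 7.9
tool_pos: [575.9, -200.6, 30.4]
tcp_rot: [-178.8, -0.6, 99.3]
ft_force: [-2.1, 0.3, -2.3]
finger_gap: 29.4
```

```bash
python3 -m pendant '[-1.5,0,0,0,10,0,0,0,0,10]'; python3 -m pendant '[0,0,-1,0,10,0,0,0,0,10]'; python3 -m pendant '[0,0,-1,0,10,0,0,0,0,10]'
```

```text
time: 8.07
tool_pos: [575.5, -200.8, 31.1]
tcp_rot: [-178.9, -0.5, 99.3]
ft_force: [0.1, -0.2, -3.9]
finger_gap: 30.1
time: 8.23
tool_pos: [575.9, -200.9, 30.4]
tcp_rot: [-178.9, -0.5, 99.3]
ft_force: [0.8, 0.3, -2.4]
finger_gap: 29.6
time: 8.4
tool_pos: [576.0, -200.9, 30.3]
tcp_rot: [-178.9, -0.5, 99.3]
ft_force: [0.2, -0.2, -1.5]
finger_gap: 29.6
```

```bash
python3 -m pendant '[-0.4,2,0,0,10,-0.3,2,0,0,10,0,0,0,0,10]'; python3 -m pendant '[-0.4,2,-0.3,0,10,-0.3,2,0,0,10,0,0,0,0,10]'
```

```text
time: 8.65
tool_pos: [575.3, -197.0, 30.2]
tcp_rot: [-179.0, -0.5, 99.3]
ft_force: [0.1, 1.3, 0.0]
finger_gap: 29.3
time: 8.9
tool_pos: [574.8, -193.2, 30.2]
tcp_rot: [-179.0, -0.4, 99.2]
ft_force: [0.6, 0.4, -0.2]
finger_gap: 29.6
```

```bash
for i in 1; do python3 -m pendant '[-0.2,1.5,0,0,10,0,0,0,0,10]'; done; python3 -m pendant '[-0.2,1.5,0,0,10,0,0,0,0,10]'; python3 -m pendant '[-0.2,1.5,0,0,10,0,0,0,0,10]'
```

```text
time: 9.07
tool_pos: [574.5, -191.5, 30.2]
tcp_rot: [-179.0, -0.4, 99.2]
ft_force: [0.7, 0.7, 0.7]
finger_gap: 29.7
time: 9.23
tool_pos: [574.2, -189.8, 30.2]
tcp_rot: [-179.0, -0.4, 99.2]
ft_force: [0.5, -0.8, 0.6]
finger_gap: 29.7
time: 9.4
tool_pos: [573.9, -188.2, 30.2]
tcp_rot: [-179.0, -0.4, 99.2]
ft_force: [-0.5, 0.2, 1.1]
finger_gap: 29.2
```

```bash
python3 -m pendant '[-0.2,1.5,0,0,10,0,0,0,0,10]'; python3 -m pendant '[-0.2,1.5,0,0,10,0,0,0,0,10]'; python3 -m pendant '[-0.2,1.5,0,0,10,0,0,0,0,10]'
```

```text
time: 9.57
tool_pos: [573.7, -186.5, 30.2]
tcp_rot: [-179.0, -0.4, 99.2]
ft_force: [0.2, 0.6, 1.1]
finger_gap: 29.5
time: 9.73
tool_pos: [573.5, -185.7, 30.2]
tcp_rot: [-179.0, -0.3, 99.2]
ft_force: [0.3, -0.8, 0.3]
finger_gap: 29.5
time: 9.9
tool_pos: [573.5, -185.8, 30.3]
tcp_rot: [-179.0, -0.2, 99.2]
ft_force: [0.7, 1.6, -0.1]
finger_gap: 29.9
```

```bash
python3 -m pendant '[-0.3,2,0,0,10]';python3 -m pendant '[-0.3,2,0,0,10]';python3 -m pendant '[-0.5,3,0,0,10]'
```

```text
time: 9.98
tool_pos: [573.6, -185.6, 30.4]
tcp_rot: [-179.0, -0.0, 99.2]
ft_force: [2.5, -16.9, -3.0]
finger_gap: 29.5
time: 10.07
tool_pos: [573.6, -185.7, 30.7]
tcp_rot: [-179.1, 0.2, 99.2]
ft_force: [1.6, -13.0, -3.7]
finger_gap: 29.8
time: 10.15
tool_pos: [573.6, -185.7, 31.2]
tcp_rot: [-179.1, 0.5, 99.2]
ft_force: [1.4, -18.8, -4.1]
finger_gap: 29.6
```

```bash
python3 -m pendant '[-0.1,0.8,-2,0,10]';python3 -m pendant '[-0.1,0.8,-3,0,10]';python3 -m pendant '[-0.1,0.8,-3,0,10]'
```

```text
time: 10.23
tool_pos: [573.7, -186.1, 30.0]
tcp_rot: [-179.1, 0.6, 99.1]
ft_force: [-10.8, 5.6, 26.1]
finger_gap: 29.7
time: 10.32
tool_pos: [573.8, -186.1, 29.9]
tcp_rot: [-179.1, 0.6, 99.1]
ft_force: [-20.3, 4.0, 43.4]
finger_gap: 29.5
time: 10.4
tool_pos: [573.8, -186.1, 30.0]
tcp_rot: [-179.1, 0.7, 99.1]
ft_force: [-15.0, -0.5, 27.6]
finger_gap: 29.5
```

```bash
python3 -m pendant '[-1.5,2.5,-1.5,0,10]';python3 -m pendant '[-1.5,3,-1.5,0,10]';python3 -m pendant '[-1.5,3,-1.5,0,10]'
```

```text
time: 10.48
tool_pos: [573.6, -185.9, 30.7]
tcp_rot: [-179.2, 1.0, 99.1]
ft_force: [6.0, -18.8, -2.0]
finger_gap: 29.6
time: 10.57
tool_pos: [573.6, -186.0, 31.2]
tcp_rot: [-179.4, 1.3, 99.1]
ft_force: [4.3, -17.5, -1.7]
finger_gap: 29.5
time: 10.65
tool_pos: [573.6, -186.2, 31.4]
tcp_rot: [-179.6, 1.6, 99.0]
ft_force: [2.8, -14.6, -0.5]
finger_gap: 29.5
```

```bash
python3 -m pendant '[0,0,-2,0,10]' 30;python3 -m pendant '[0,0,-3,0,10]';python3 -m pendant '[0,0,-3,0,10]'
python3 - <<'E'
from bench import sensors,viewer
from m import *
print(sensors.sense()["tool_pos"],sensors.sense()["tcp_rot"],sensors.sense()["ft_force"],sensors.sense()["wrist_torque"])
a=viewer.snapshot("top");b=viewer.snapshot("side")
np.savez("top3.npz",**a);np.savez("side3.npz",**b)
cv2.imwrite("pics/seat.png",np.hstack([cv2.resize(x,(390,390),interpolation=2) for x in(a["frame"][190:290,380:480],b["frame"][140:240,260:360])]))
E
```

```text
time: 10.73
tool_pos: [573.9, -186.8, 30.3]
tcp_rot: [-179.6, 1.7, 99.0]
ft_force: [-4.7, 3.4, 5.7]
finger_gap: 29.7
time: 10.82
tool_pos: [574.1, -186.9, 29.9]
tcp_rot: [-179.6, 1.7, 99.0]
ft_force: [-21.2, 7.7, 44.1]
finger_gap: 29.7
time: 10.9
tool_pos: [574.1, -186.8, 29.9]
tcp_rot: [-179.6, 1.7, 99.0]
ft_force: [-17.4, 4.4, 33.0]
finger_gap: 29.8
[ 574.10182569 -186.84912197   29.93790165] [-179.59328352    1.66119784   99.01669316] [-17.43295546   4.42021753  33.02376882] [0.86765545 2.75492387 0.07134099]
```

View pics/seat.png

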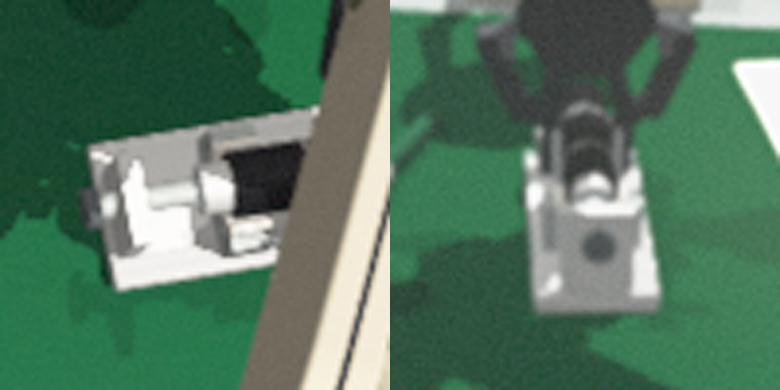

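```bash
python3 -m pendant '[-1,1,-2.5,0,10]' 40;python3 -m pendant '[-1,1.5,-2.5,0,10]';python3 -m pendant '[-1,1.5,-2.5,0,10]'
```

```text
time: 11.08
tool_pos: [574.0, -186.7, 30.1]
tcp_rot: [-179.7, 1.8, 99.0]
ft_force: [-1.3, -6.4, 9.4]
finger_gap: 29.6
time: 11.17
tool_pos: [574.0, -186.7, 30.1]
tcp_rot: [-179.8, 1.9, 99.0]
ft_force: [-3.6, -7.4, 12.0]
finger_gap: 29.8
time: 11.25
tool_pos: [574.1, -186.7, 30.1]
tcp_rot: [-179.9, 2.1, 99.0]
ft_force: [-6.1, -7.0, 14.4]
finger_gap: 29.5
```

```bash
python3 -m pendant '[-1.3,2.2,-3.5,0,10]';python3 -m pendant '[-1.3,2.2,-3.5,0,10]'
```

```text
time: 11.33
tool_pos: [574.2, -186.8, 30.0]
tcp_rot: [180.0, 2.3, 99.0]
ft_force: [-11.0, -9.4, 26.5]
finger_gap: 29.0
time: 11.42
tool_pos: [574.2, -186.8, 30.0]
tcp_rot: [179.9, 2.6, 99.0]
ft_force: [-9.3, -8.5, 22.4]
finger_gap: 29.7
```

```bash
python3 -m pendant '[-1.5,3.5,-4.5,0,10]' 40;python3 -m pendant '[-1.5,3.5,-4.5,0,10]'; python3 -c "
from bench import sensors
s=sensors.sense();print(s['ft_force'],s['wrist_torque'],s['qd'])"
```

```text
time: 11.5
tool_pos: [574.3, -186.8, 29.9]
tcp_rot: [179.7, 2.9, 99.0]
ft_force: [-14.2, -16.0, 32.3]
finger_gap: 29.9
time: 11.58
tool_pos: [574.4, -187.0, 30.0]
tcp_rot: [179.6, 3.3, 99.0]
ft_force: [-12.7, -11.7, 27.0]
finger_gap: 29.9
[-12.713913   -11.72730526  27.00025701] [-1.37376992  2.21323252  0.18356054] [ 1.54777501 -2.57088063  3.36982505 -3.31297414 -4.20238257  3.39998347]
```

```bash
cat > hold.py <<'E'
from bench import sensors,viewer
import numpy as np
for i in range(8):
    viewer.snapshot("side"); s=sensors.sense()
    f=s['ft_force']; print(round(s['time'],2),f.round(1),'along',round(f@[-.162,.987,0],1),s['tool_pos'].round(2),s['tcp_rot'].round(2),s['wrist_torque'].round(2))
E
python3 hold.py
```

```text
11.63 [-11.3 -13.9  25.7] along -11.9 [ 574.4  -186.95   30.02] [179.57   3.31  98.96] [-1.49  1.92  0.05]
11.68 [-12.4 -12.6  26.5] along -10.4 [ 574.4  -186.96   30.02] [179.57   3.29  98.96] [-1.36  1.95  0.08]
11.73 [-12.5 -12.6  26.3] along -10.5 [ 574.38 -186.94   30.  ] [179.58   3.27  98.95] [-1.3   1.98  0.15]
11.78 [-12.1 -12.1  26.2] along -9.9 [ 574.37 -186.95   30.  ] [179.58   3.27  98.95] [-1.31  1.94  0.13]
11.83 [-12.7 -12.3  26.8] along -10.0 [ 574.37 -186.94   29.98] [179.58   3.26  98.95] [-1.22  1.98  0.16]
11.88 [-12.2 -12.3  25.9] along -10.2 [ 574.39 -186.96   30.01] [179.58   3.26  98.95] [-1.25  2.03  0.16]
11.93 [-12.1 -11.9  26.2] along -9.8 [ 574.39 -186.92   30.  ] [179.58   3.26  98.95] [-1.28  2.02  0.14]
11.98 [-12.3 -12.4  28.2] along -10.3 [ 574.39 -186.92   29.98] [179.58   3.26  98.95] [-1.2   1.92  0.19]
```

```bash
python3 -m pendant '[-1.7,4.2,-4.2,0,10]' 40; python3 hold.py | sed -n '2p;8p'
```

```text
time: 12.07
tool_pos: [574.4, -186.8, 30.1]
tcp_rot: [179.4, 3.6, 98.9]
ft_force: [-8.0, -17.9, 18.8]
finger_gap: 29.5
12.17 [ -8.6 -15.8  21.3] along -14.2 [ 574.4  -186.79   30.06] [179.41   3.66  98.91] [-1.66  1.49  0.24]
12.47 [ -8.4 -14.6  22.9] along -13.1 [ 574.43 -186.82   30.08] [179.41   3.64  98.9 ] [-1.61  1.52  0.27]
```

Run:
```python
from bench import sensors,viewer
from m import *
a=viewer.snapshot("top");b=viewer.snapshot("side")
np.savez("side4.npz",**b)
d=np.array([-.1616,.9869,0]);o=np.array([574.2,-186.8,0])
for p in(0,-1.7,-3.5):
    t=np.radians(p);D=d*np.cos(t)+np.array([0,0,np.sin(t)]);c=o+[0,0,50+50*np.tan(-t)]
    print(p,"nose tip px side",np.round(pix(b,c+74*D),1),"body-end centre",np.round(pix(b,c+60*D),1),"tail top",np.round(pix(b,c-70*D+[0,0,16]),1),"top: tip",np.round(pix(a,c+74*D),1))
cv2.imwrite("pics/fin.png",np.hstack([cv2.resize(a["frame"][195:275,390:470],(390,390),interpolation=2),cv2.resize(b["frame"][155:205,290:340],(390,390),interpolation=2)]))
```

```text
0 nose tip px side [312.  192.4] body-end centre [311.7 189.6] tail top [308.8 160.2] top: tip [429.9 237.2]
-1.7 nose tip px side [312.  192.7] body-end centre [311.7 189.7] tail top [308.8 158.9] top: tip [429.8 237.3]
-3.5 nose tip px side [312.  192.9] body-end centre [311.7 189.8] tail top [308.8 157.5] top: tip [429.8 237.4]
```

View pics/fin.png

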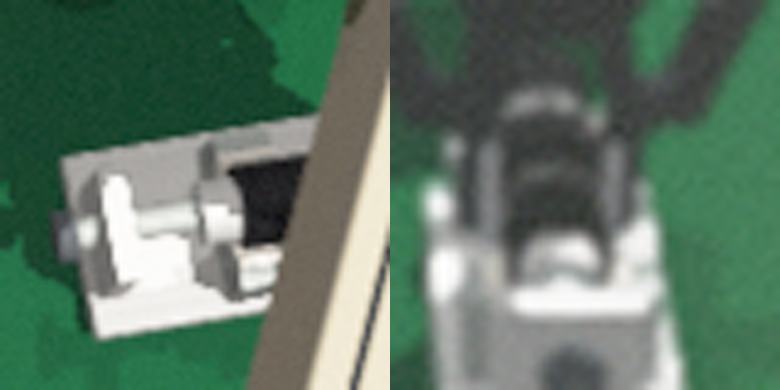

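The nose sits against the screw tip at top crop (200,222), and the barrel is down between the V faces. The hold is steady, so I'll hand in.

```bash
python3 hold.py | sed -n '4p;8p'; python3 -c "
from bench import job,sensors
print(sensors.sense()['finger_gap']);print(job.hand_in())"
```

```text
12.77 [ -9.2 -15.2  22.4] along -13.5 [ 574.39 -186.78   30.04] [179.42   3.63  98.9 ] [-1.6   1.48  0.17]
12.97 [-10.1 -16.1  22.8] along -14.2 [ 574.46 -186.83   30.1 ] [179.41   3.64  98.9 ] [-1.59  1.54  0.23]
29.64764157357837
the job is handed in; nothing more can be done
None
```

I took the 32 mm barrel off the grey rest and laid it in the V-block, nose towards the stop. I slid it until it stopped, and single pushes then read 13–19 N back from the screw. I pressed it down and handed in at about 13 s of the 40 s, still gripping it at a 40 N setting. No verdict was reported.

Last checks before handing in, with the readings steady for about 0.9 s:
- **Press:** about 25 N downwards. That works out at roughly 24 N on one side of the V and 12 N on the other, so the load is uneven but both should be well above 3 N.
- **Screw:** about 13–14 N along the V. Flank drag could account for about 7 N of that, so I infer at least 6 N on the screw. It was not measured directly.
- **Height:** the tool stayed within 0.2 mm of where the barrel first seated.

- **Hand tilt:** the hand tilted about 3.6° during the pushing. I believe the barrel itself stayed level, because the tool height did not rise and it was pressed down hard. The pictures were too coarse to confirm its angle.
- **Camera offset:** the cameras and the arm disagreed by 1–3 mm sideways, which the V took up.
- **Other things on the bench:** I saw no contact with any of them, but did not measure their positions again at the end.

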